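# Snap the nut driver into the free spring clips

## Task

A long nut driver with a black eight-sided handle has been left lying on the bench. Put it back in the one free place of the clip rail: press it down sideways into both spring clips until it is fully home, lying level with its steel shank pointing the same way as the two drivers beside it, and let go.

Things in the scene. Friction and masses are not known exactly. Their poses are not given: they have to be found in the camera images.
- driver_centre (a point): Centre of the long loose driver's handle, half-way up: 9 mm above its underside. Black, eight-sided, 18 mm across flats, 140 mm long (70 mm either side), about 90 g, lying on a flat. x: along the handle to the shank; z up. Grip it here from above, across the side flats (along y), between where the clips will hold it. The loose driver with a 55 mm handle is not wanted.
- driver_tip (a point): End of the same driver's steel shank and socket (12 mm diameter), 114 mm from the handle's centre along its x axis.
- free_clips (a point): Seat of the handle's centre in the free place, 40 mm over the bench, 34 over the rail. x: way the shank must point; y: along the row (places 78 mm apart); z up. Clips 12 mm long at x = +-45 mm, nothing between. Sprung lips reach 26 mm above this point; mouth 33 mm wide, narrowing to 13 at 7 mm above it. Straight down, 10 to 20 N, it snaps onto a firm rest. The neighbours' drivers are fixed.
Mind the look-alikes: they are no part of the job. What is shaped like the part that bears driver_centre but yellow is not meant.

How it is judged:
At the end, for the whole second after the job is handed in: The long driver lies snapped into both free clips: its handle's centre within 15 mm of the place's centre lengthwise, 6 mm across and 4 mm in height (past the jaws, on the rest), its axis within 7 degrees of the place's, the shank pointing the same way as the neighbours' and the gripper clear of it (x of driver_centre in the frame of free_clips between -0.015 and 0.015 m and y of driver_centre in the frame of free_clips between -0.006 and 0.006 m and z of driver_centre in the frame of free_clips between -0.004 and 0.004 m and angle between the x axis of driver_centre and the x axis of free_clips, either way round below 0.12 rad and x of driver_tip in the frame of free_clips above 0.05 m); the robot touches nothing.
It also fails if it takes over 32 s, if anything falls off the work surface, if the arm or the gripper's body presses on something with over 40 N, if the wrist force passes 120 N, or if a joint passes its speed limit or range.

## Robot

A 7-joint arm with a two-finger parallel gripper is mounted at the origin on a cart in front of the work surface, level with it; the furniture and walls round the work are solid. World frame = base frame: x ahead of the robot, y to its left, z up, the work surface at z = 0. Lengths are in m, angles in rad, forces in N, time in s.
With the tool pointing down it reaches from about 0.4 to 0.85 m from the base axis. Payload 10.4 kg.
Tool frame: the origin (TCP) lies on the centre line of the jaws, within the pads' length; the fingertips stand 11 mm ahead of it and the grasp point (between the pads) lies 8 mm behind it; y points along the fingers, z is the direction in which the jaws open and shut, and the axes are right-handed (so a half turn about y gives the same grasp; the last joint's range is limited). The gripper opens to 87 mm and grips with 3 to 60 N. Pads are 19 mm wide; open, the fingers measure 117 mm over their backs; the gripper's body (75 mm by 190 mm) begins 51 mm behind the grasp point.
Start: joints at [-1.267, 0.332, -0.065, 1.46, 0.022, 1.35, -0.088], TCP at [0.201, 0.592, 0.234] pointing down, gripper open.
Joint ranges: [-2.6, 2.6], [-0.5, 2.12], [-1.47, 1.34], [0.16, 2.42], [-1.27, 4.41], [0.06, 2.06], [-2.6, 2.6]. Speed limits (rad/s): [2.22, 2.22, 2.79, 2.79, 3.14, 3.14, 3.14].

## Interface

Orientations are given as a unit quaternion [w, x, y, z].
In Python, from rig import arm, viewer gives the robot as it stands.
- The arm moves only by the tool send_rows, never from a script. Its argument "moves" is a list that holds one entry, the list of rows, each a list of 5 numbers: the shift along the tool's x, y, z in m, then the turn about the tool's y in rad, then the gripper's target within -1 to 1 (shut at 1, half-way at 0, fully open at -1). A call has 1 to 20 rows; each row shifts and turns the pose as measured when the row begins, along the tool's axes as they then stand; what a row does not reach is not made up. A row lasts 1/10 s, in which the tool goes at most 50 mm and 8.59 degrees, less where a joint would pass 70% of its speed; a pose out of reach is approached as far as the arm can. A call is refused whole if a number of a shift passes 0.05 or a number of a turn 0.15, either way. A call with a gripper value outside its range is refused whole. The fingers move at their own pace and stop on an object; "force" is the grip in N (left out, the last holds). Time passes only in rows, so rows that do not move let the fingers close. It gives the time, the measured TCP pose, the force and the opening at its end, in the units of the state.
- arm.state(): the state, without advancing time (a new reading comes with each control period).
- viewer.grab_frame(name): name is "scene" or "top"; returns a dict with "pixels" (400x640x3 uint8, red, green, blue), "camera_matrix" (3x3 intrinsics, pixels), "R" (3x3) and "t" (3): a world point X has camera coordinates R X + t. Camera axes: x right, y down, z forward; pixel columns grow to the right and rows downward; lengths in m; the calibration is good to about 2 mm. A picture is of the moment at which its call begins. There is no depth.
- arm.finish_job(): hands the job in, once; it reports no verdict.
The state is a dict: "clock": time; "joints": joint angles; "dq": joint speeds; "tau": joint torques, N m; "ee_pos": TCP position; "tool_rot": TCP orientation; "ft_force": force on the tool from outside, world axes, zero at the start; "wrist_torque": the same for the moment, N m; "opening": finger opening in m.
Only numpy, scipy, OpenCV 4.12 (cv2) and the standard library are available. Lean on these libraries where they do the work, as an engineer would, in place of code of your own. Each camera call takes 0.05 s, during which the arm holds its last target.

## Working session

There is one attempt and no reset: what is moved stays moved. The work goes in short steps, Python scripts to look and compute and a tool call to move; the robot and the scene stay as the last step left them, time stands still between calls to the robot, and variables do not carry over. Pictures are saved under pics/ and viewed, and the job is handed in when it is done.

Besides the shell and the picture viewer there is one more tool, called after "Request:" by a JSON object that holds its "method" and its "body". send_rows: Moves the arm, as the interface text tells. Its arguments: {"type":"object","properties":{"moves":{"type":"array","items":{"type":"array","items":{"type":"array","items":{"type":"number"}}}},"force":{"type":"number"}},"required":["moves"]}

```bash
ls; mkdir -p pics; python3 - <<'E'
from rig import arm, viewer
import cv2, numpy as np, pickle
print(arm.state())
for n in ("scene","top"):
    f=viewer.grab_frame(n)
    pickle.dump(f,open(f"pics/{n}0.pkl","wb"))
    cv2.imwrite(f"pics/{n}0.png",np.asarray(f["pixels"])[:,:,::-1])
    print(n,f["camera_matrix"],f["R"],f["t"])
E
```

```text
pics
{'clock': 0.0, 'joints': array([-1.26660144,  0.33289676, -0.064705  ,  1.46094194,  0.02159707,
        1.34993329, -0.08850155]), 'dq': array([-3.93452494e-04,  9.51926936e-05, -2.06467043e-04,  9.87653035e-04,
       -2.14142837e-03,  1.70880456e-03, -2.41737113e-03]), 'tau': array([-6.25964785e-04, -6.23229289e+01,  2.44141195e-02, -3.89921057e+01,
       -6.14028960e-02,  3.93969007e-02,  1.56689148e-04]), 'ee_pos': array([0.20050938, 0.59155696, 0.23273812]), 'tool_rot': array([-0.69716861,  0.6982104 , -0.11508021,  0.1149553 ]), 'ft_force': array([ 0.81047117,  0.04290201, -0.5162379 ]), 'wrist_torque': array([-0.03083809, -0.07117841, -0.01360926]), 'opening': 0.08702720262753681}
scene [[373.21827588   0.         323.92065093]
 [  0.         373.21827588 206.35654398]
 [  0.           0.           1.        ]] [[ 0.8981732  -0.43959687 -0.0062844 ]
 [-0.33001332 -0.66469268 -0.67027968]
 [ 0.29047565  0.60410118 -0.74208198]] [-0.41878202  0.232468    0.9316639 ]
top [[465.23525036   0.         316.67053962]
 [  0.         465.23525036 195.63242645]
 [  0.           0.           1.        ]] [[ 0.02391431 -0.99969012 -0.00691183]
 [-0.98605856 -0.02244826 -0.16487748]
 [ 0.16467123  0.0107584  -0.98628984]] [0.04233426 0.49375728 1.17990611]
```

View pics/scene0.png

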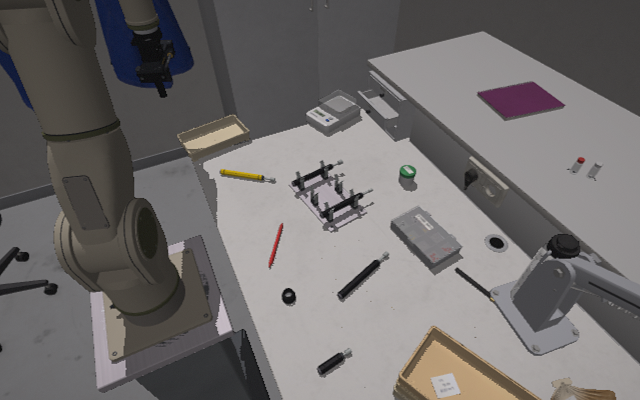

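View pics/top0.png

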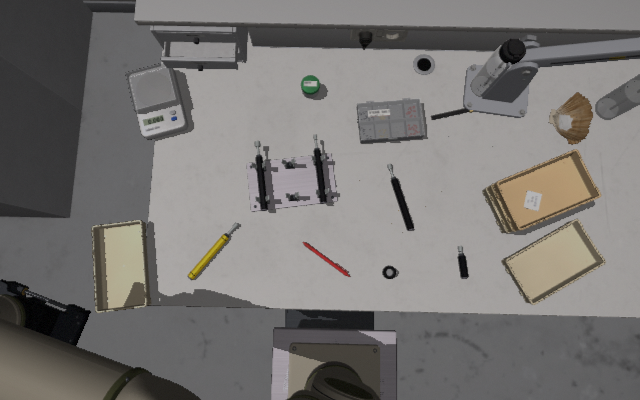

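Candidates for the driver are the long black one at top (402,200) / scene (363,277), the short black one at top (462,262) / scene (334,361), and the yellow look-alike at top (212,252). The first fits because it is black with a long handle. The free place is the middle one of the rail, around top (291,180). I'll confirm both in enlarged crops.

```bash
python3 - <<'E'
import cv2, numpy as np
t=cv2.imread("pics/top0.png"); s=cv2.imread("pics/scene0.png")
a=cv2.resize(t[125:225,235:345],None,fx=5,fy=5,interpolation=cv2.INTER_CUBIC)
cv2.imwrite("pics/c1.png",a)
b=cv2.resize(s[145:235,275:385],None,fx=6,fy=6,interpolation=cv2.INTER_CUBIC)
cv2.imwrite("pics/c2.png",b)
c=np.hstack([cv2.resize(t[155:240,375:425],None,fx=6,fy=6,interpolation=cv2.INTER_CUBIC),cv2.resize(s[240:310,330:400],(490,510),interpolation=cv2.INTER_CUBIC)])
cv2.imwrite("pics/c3.png",c); print(c.shape)
E
```

```text
(510, 790, 3)
```

View pics/c1.png

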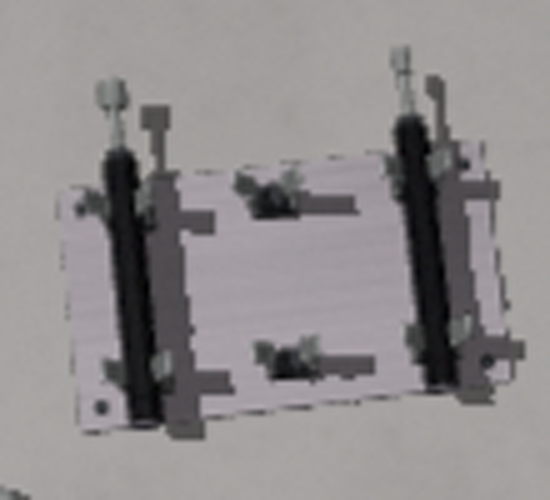

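View pics/c2.png

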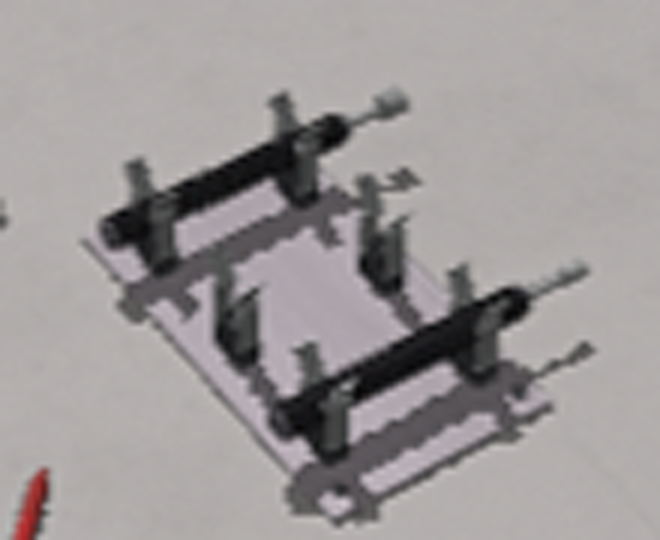

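View pics/c3.png

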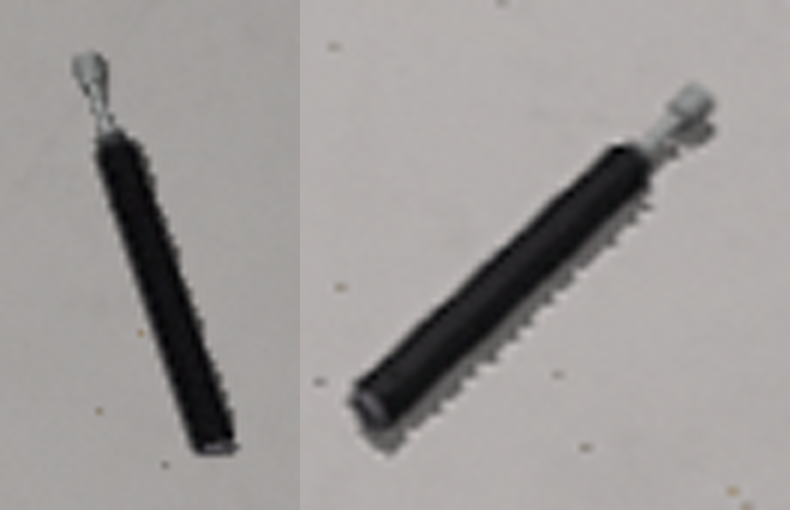

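The crops confirm it. The long black driver is at top (402,200), with its shank pointing up in the image. The free clip pair is between the two neighbours, at top about (289,164) and (293,197). Next I'll measure by triangulating the handle centroids.

```bash
cat > h.py <<'E'
import cv2, numpy as np, pickle
def rot(q):
    w,x,y,z=q
    from scipy.spatial.transform import Rotation as R
    return R.from_quat([x,y,z,w]).as_matrix()
def ray(f,p):
    K,R,t=map(np.asarray,(f["camera_matrix"],f["R"],f["t"]))
    d=R.T@np.linalg.solve(K,[p[0],p[1],1.]); return -R.T@t, d/np.linalg.norm(d)
def plane(f,p,z):
    o,d=ray(f,p); return o+d*(z-o[2])/d[2]
def tri(f,p,g,q):
    o1,d1=ray(f,p); o2,d2=ray(g,q)
    A=np.stack([d1,-d2],1); s=np.linalg.lstsq(A,o2-o1,rcond=None)[0]
    a=o1+s[0]*d1; b=o2+s[1]*d2
    return (a+b)/2, np.linalg.norm(a-b)
def proj(f,X):
    K,R,t=map(np.asarray,(f["camera_matrix"],f["R"],f["t"])); c=K@(R@X+t); return c[:2]/c[2]
def blob(f,box,th=55,erode=0):
    x0,y0,x1,y1=box
    im=np.asarray(f["pixels"])[y0:y1,x0:x1]
    m=(im.max(2)<th).astype(np.uint8)
    if erode: m=cv2.morphologyEx(m,cv2.MORPH_OPEN,np.ones((erode,erode),np.uint8))
    n,l,s,c=cv2.connectedComponentsWithStats(m)
    i=1+np.argmax(s[1:,4]); cs,_=cv2.findContours((l==i).astype(np.uint8),cv2.RETR_EXTERNAL,cv2.CHAIN_APPROX_NONE)
    r=cv2.minAreaRect(max(cs,key=cv2.contourArea)); b=cv2.boxPoints(r)
    e=[np.linalg.norm(b[0]-b[1]),np.linalg.norm(b[1]-b[2])]
    ends=((b[0]+b[3])/2,(b[1]+b[2])/2) if e[0]>e[1] else ((b[0]+b[1])/2,(b[2]+b[3])/2)
    ends=sorted(ends,key=lambda p:p[1]) # top of image = shank
    off=np.array([x0,y0])
    return c[i]+off, [q+off for q in ends], s[i,4], r
E
python3 - <<'E'
from h import *
S=pickle.load(open("pics/scene0.pkl","rb"));T=pickle.load(open("pics/top0.pkl","rb"))
B={"loose":((385,170,420,235),(330,250,385,305)),"left":((245,145,277,215),(288,160,340,190)),"right":((310,140,334,210),(318,188,366,222))}
out=[S["pixels"].copy(),T["pixels"].copy()]
for n,(bt,bs) in B.items():
  for th in (45,60):
    ct,et,at,rt=blob(T,bt,th); cs,es,as_,rs=blob(S,bs,th)
    mt=(et[0]+et[1])/2; ms=(es[0]+es[1])/2
    print(n,th,at,as_,"cent",ct.round(1),cs.round(1),"rect",mt.round(1),ms.round(1),rt[1],rs[1])
    print("   tri cent",*[np.round(v,4) for v in tri(T,ct,S,cs)]," rect",*[np.round(v,4) for v in tri(T,mt,S,ms)])
    e=[tri(T,et[k],S,es[k]) for k in (0,1)]
    print("   ends",e[0][0].round(4),e[1][0].round(4),[round(x[1],4) for x in e],"len",np.linalg.norm(e[0][0]-e[1][0]).round(4),"yaw",np.degrees(np.arctan2(*(e[0][0]-e[1][0])[1::-1])).round(2))
    z=0.009 if n=="loose" else .04
    p=[plane(T,q,z) for q in et]; p2=[plane(S,q,z) for q in es]
    print("   plane top", p[0].round(4),p[1].round(4),"mid",((p[0]+p[1])/2).round(4),"yaw",np.degrees(np.arctan2(*(p[0]-p[1])[1::-1])).round(2),"scene mid",((p2[0]+p2[1])/2).round(4),"yaw",np.degrees(np.arctan2(*(p2[0]-p2[1])[1::-1])).round(2))
E
```

```text
loose 45 330 329 cent [402.  203.6] [359.2 278.1] rect [402.  203.3] [359.2 278.1] (52.49380874633789, 6.008326530456543) (6.746395587921143, 50.91175079345703)
   tri cent [ 0.4815 -0.1754  0.0085] 0.0002  rect [ 0.4821 -0.1752  0.008 ] 0.0006
   ends [ 0.5507 -0.1533  0.0103] [ 0.4155 -0.1967  0.0086] [np.float64(0.0022), np.float64(0.0005)] len 0.142 yaw 17.82
   plane top [ 0.5499 -0.1531  0.009 ] [ 0.4157 -0.1967  0.009 ] mid [ 0.4828 -0.1749  0.009 ] yaw 18.02 scene mid [ 0.4838 -0.1748  0.009 ] yaw 17.79
loose 60 371 364 cent [402.  203.4] [358.6 278.9] rect [401.8 203. ] [358.5 278.9] (54.39117431640625, 6.640783309936523) (7.197598457336426, 53.14114761352539)
   tri cent [ 0.4813 -0.1754  0.0055] 0.0025  rect [ 0.4818 -0.175   0.0047] 0.0038
   ends [ 0.5531 -0.152   0.0081] [ 0.4128 -0.1976  0.0045] [np.float64(0.0007), np.float64(0.0037)] len 0.1475 yaw 17.99
   plane top [ 0.5532 -0.152   0.009 ] [ 0.4141 -0.1973  0.009 ] mid [ 0.4837 -0.1746  0.009 ] yaw 18.02 scene mid [ 0.481  -0.1759  0.009 ] yaw 18.22
left 45 331 124 cent [261.4 182.8] [315.6 174. ] rect [262. 182.]
[... 1197 characters left out ...]
.0362 0.0246] [np.float64(0.0038), np.float64(0.0034)] len 0.1447 yaw 8.01
   plane top [0.6194 0.0567 0.04  ] [0.478  0.0367 0.04  ] mid [0.5487 0.0467 0.04  ] yaw 8.07 scene mid [0.5486 0.0341 0.04  ] yaw 8.1
right 60 354 275 cent [319.9 175.6] [341.3 206.1] rect [319.6 175.6] [342.7 207.6] (53.93853759765625, 8.302864074707031) (13.409202575683594, 46.93220901489258)
   tri cent [0.5473 0.0469 0.0325] 0.0023  rect [0.5508 0.0474 0.023 ] 0.001
   ends [0.6251 0.0574 0.0263] [0.4784 0.0372 0.0209] [np.float64(0.0037), np.float64(0.0004)] len 0.1482 yaw 7.84
   plane top [0.6195 0.0578 0.04  ] [0.4753 0.0373 0.04  ] mid [0.5474 0.0475 0.04  ] yaw 8.08 scene mid [0.5456 0.0344 0.04  ] yaw 9.1
```

```bash
python3 - <<'E'
from h import *
S=pickle.load(open("pics/scene0.pkl","rb"));T=pickle.load(open("pics/top0.pkl","rb"))
for n,x0,x1,ys in (("L",248,280,range(150,212)),("R",308,338,range(143,206))):
    g=T["pixels"].max(2)
    print(n); 
    for y in list(ys)[::3]: print(y,' '.join(f"{v:3d}" for v in g[y,x0:x1]))
for nm,x0,x1,xs in (("S-L",160,195,range(292,342,3)),("S-R",188,225,range(318,366,3))):
    g=S["pixels"].max(2); print(nm,x0)
    for x in xs: print(x,' '.join(f"{v:3d}" for v in g[x0:x1,x]))
E
```

```text
L
150 164 163 164 162 161 162 161 162 160 146 122 128 156 160 160 100  80  82  82  83  83 153 162 162 162 160 162 163 162 162 161 161
153 163 163 162 163 162 162 161 159 162 136 129 113 154 161 161 162 161 102  81  82 153 163 162 162 162 162 163 162 163 162 162 162
156 164 165 162 163 163 163 163 162  83  46  44  37  27  52 149 163 162 156  99  81 154 162 163 163 163 163 163 163 163 164 163 162
159 162 162 164 164 163 164 163 107  40  23  23  27  12  15  78 154 164 112  85  83  93  97  98 154 164 163 138 140 121 138 147 153
162 164 139 141 131 121 143 151 131  57  18  26  27  19  11  31 102 115  82  79  81  79  80 153 164 164 163 163 163 162 164 164 164
165 163 162 125 110  77  65  67  66  74  34  25  26  24  16  91  99 101  81  82  81  83  82  83 155 167 166 166 165 165 163 162 161
168 162 163 129 120 151 153 136  78  59  27  26  27  27  16  30  28  57  45  76  80  80  80  81  80  81  81  81  81  82  80 154 166
171 165 165 164 164 166 166 166 166 109  41  20  24  27  20   9  25  45  59  76  81  80  81  81 150 158 100  81  82  82  82 155 165
174 162 162 163 163 162 161 161 160 160  7
[... 8475 characters left out ...]
  18  24  34  32  47  84 134  87  89  89  88  86  84 102 178 176 176 169  93  94 158 183 180
354 174 175 180 180 160 165 154  29  29  30  44  58  59  35  56  58  56  58  77  31  34  65  91  89  87 104 180 173 172 178 126  91 160 184 180 180 180
357 176 177 177 179 179 137  19  42  90  75  79  69  69  82  82  81  79  66  39  52  68  90  88  89  89  96 135 139 157  79  99 187 182 180 179 178 179
360 177 178 178 178 137  37  27  31  19  14  63 164 184 180 180 181 171 107  85  86  86  71  79 131 150 143  85  85  88  91 108 184 181 179 179 179 180
363 177 178 179 177 149 129  71 118 119 161 184 181 178 178 178 179 180 180 147  86  94 151 153 159 174 137  72 107 186 181 181 179 180 179 179 179 179
```

```bash
python3 - <<'E'
from h import *
S=pickle.load(open("pics/scene0.pkl","rb"));T=pickle.load(open("pics/top0.pkl","rb"))
def edges(v,tb,te):  # dark run sub-pixel
    k=int(np.argmin(np.where(v<35,0,1))) 
    a=k
    while v[a]<tb: a-=1
    lo=a+(v[a]-tb)/(v[a]-v[a+1])
    b=k
    while v[b]<te: b+=1
    hi=b-1+(te-v[b-1])/(v[b]-v[b-1]); return lo,hi
def lineT(x0,x1,rows):
    g=T["pixels"].max(2).astype(float);P=[]
    for y in rows: lo,hi=edges(g[y,x0:x1],90,48); P.append((x0+(lo+hi)/2,y,hi-lo))
    return np.array(P)
def lineS(y0,y1,cols):
    g=S["pixels"].max(2).astype(float);P=[]
    for x in cols: lo,hi=edges(g[y0:y1,x],100,95); P.append((x,y0+(lo+hi)/2,hi-lo))
    return np.array(P)
def pl(f,P):
    d=cv2.fitLine(P[:,:2].astype(np.float32),cv2.DIST_HUBER,0,.01,.01).ravel()
    p,q=d[2:]-20*d[:2],d[2:]+20*d[:2]
    o,r1=ray(f,p);_,r2=ray(f,q); n=np.cross(r1,r2);n/=np.linalg.norm(n); return n,n@o,d
C={}
for n,tb,sb in (("L",(250,275,range(173,192)),(165,192,range(307,319))),("R",(311,334,range(168,187)),(188,222,range(336,349)))):
    a=lineT(*tb); b=lineS(*sb)
    n1,c1,d1=pl(T,a); n2,c2,d2=pl(S,b)
    u=np.cross(n1,n2);u/=np.linalg.norm(u); u*=np.sign(u[0])
    yr=(155.3+210)/2 if n=="L" else (148.6+202.8)/2
    pt=d1[2:]+d1[:2]*(yr-d1[3])/d1[1]
    # centre: top ray at pt meets scene plane
    o,d=ray(T,pt); X=o+d*(c2-n2@o)/(n2@d)
    C[n]=X
    print(n,"width",a[:,2].mean().round(2),b[:,2].mean().round(2),"dir",u.round(3),"yaw",np.degrees(np.arctan2(u[1],u[0])).round(2),"tilt",np.degrees(np.arcsin(u[2])).round(2),"centre",X.round(4),"toppt",pt.round(1),"plane.04",plane(T,pt,.04).round(4))
    # top yaw on z=.04
    p=[plane(T,d1[2:]+k*d1[:2],.04) for k in(-20,20)];v=p[0]-p[1];v*=np.sign(v[0]);print("  yaw top only",np.degrees(np.arctan2(v[1],v[0])).round(2))
    for x in (-.07,.07,.114): print("  proj scene",proj(S,X+u*x).round(1),"top",proj(T,X+u*x).round(1))
d=C["L"]-C["R"];print("mid",(C["L"]+C["R"])/2,"sep",np.linalg.norm(d),"row yaw",np.degrees(np.arctan2(-d[0],d[1])))
M=(C["L"]+C["R"])/2; y=np.radians(8.1);u=np.array([np.cos(y),np.sin(y),0]);w=np.array([-u[1],u[0],0])
im=T["pixels"][...,::-1].copy(); im2=S["pixels"][...,::-1].copy()
im=cv2.resize(im[125:225,235:345],None,fx=7,fy=5.5) if 0 else im
for f,im,box,k,nm in ((T,im,(235,125,345,225),6,"m1"),(S,im2,(275,145,385,235),6,"m2")):
    z=cv2.resize(im[box[1]:box[3],box[0]:box[2]],None,fx=k,fy=k,interpolation=cv2.INTER_CUBIC)
    for X,c in [(M,(0,0,255))]+[(M+u*s+w*t+np.array([0,0,h]),(0,255,0) if h>0 else (255,0,0)) for s in(-.045,.045) for t in(-.0165,.0165,0) for h in((.026,) if t else (-.034,))]:
        p=(proj(f,X)-box[:2]+.5)*k-.5; cv2.circle(z,tuple(int(round(v)) for v in p),3,c,-1)
    cv2.imwrite(f"pics/{nm}.png",z)
E
```

```text
L width 7.06 6.13 dir [0.99  0.14  0.026] yaw 8.06 tilt 1.49 centre [0.5246 0.2016 0.0381] toppt [261.2 182.6] plane.04 [0.5242 0.2013 0.04  ]
  yaw top only 8.22
  proj scene [293.4 183.8] top [263.8 208.8]
  proj scene [330.6 165.8] top [258.5 156.9]
  proj scene [341.7 160.4] top [256.9 141. ]
R width 6.8 8.38 dir [ 0.347  0.026 -0.938] yaw 4.36 tilt -69.66 centre [0.529  0.0464 0.1226] toppt [319.8 175.7] plane.04 [0.5465 0.0469 0.04  ]
  yaw top only 8.3
  proj scene [329.2 171.6] top [320.4 180.1]
  proj scene [343.5 199.3] top [319.3 171.8]
  proj scene [347.3 206.8] top [319.  169.6]
mid [0.52681034 0.12399413 0.08033088] sep 0.17671557762390758 row yaw 1.6167729855811452
```

View pics/m1.png

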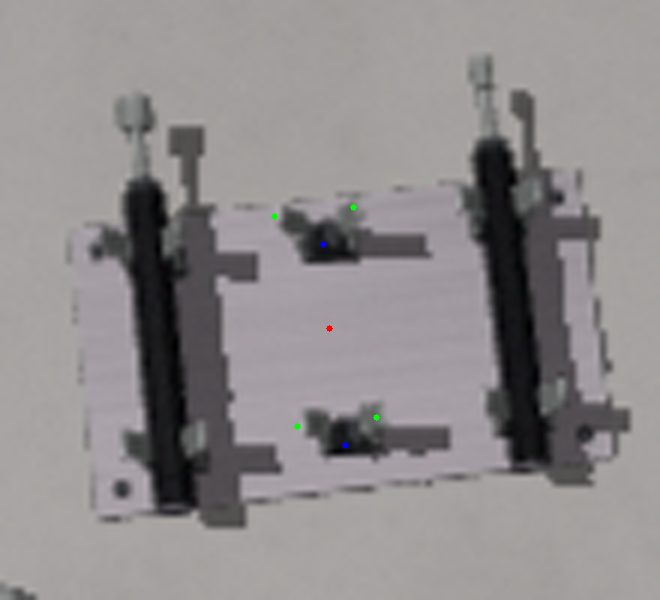

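View pics/m2.png

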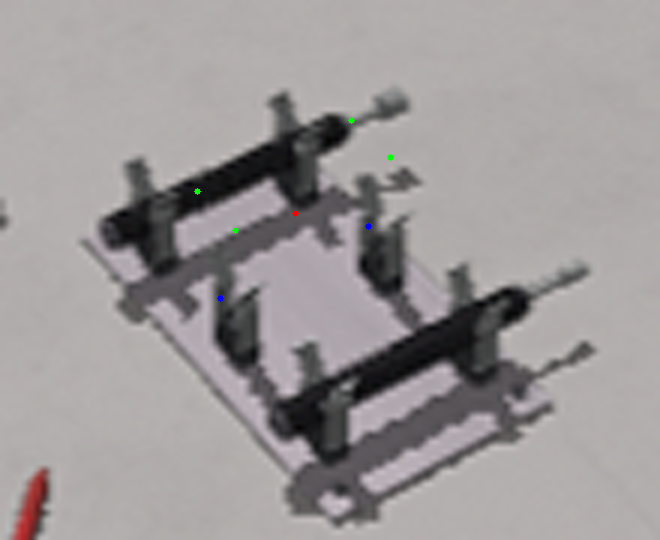

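The drawn points were thrown off by the right neighbour's scene fit, which latched onto a free clip's dark foot. I'll redo it with a tighter window.

```bash
python3 - <<'E'
from h import *
S=pickle.load(open("pics/scene0.pkl","rb"));T=pickle.load(open("pics/top0.pkl","rb"))
g=S["pixels"].max(2).astype(float)
def lineS(f0,cols):
    P=[]
    for x in cols:
        y0=int(f0(x)); v=g[y0-6:y0+9,x]; d=np.where(v<90)[0]; k=int(np.argmin(v)); 
        a=k
        while v[a]<100:a-=1
        lo=a+(v[a]-100)/(v[a]-v[a+1]); b=k
        while v[b]<95:b+=1
        hi=b-1+(95-v[b-1])/(v[b]-v[b-1]); P.append((x,y0-6+(lo+hi)/2,hi-lo))
    return np.array(P)
for n,f0,cols,pt in (("L",lambda x:184-(x-295)*.52,range(307,319),(261.2,182.6)),("R",lambda x:207-(x-336)*.55,range(336,349),(319.8,175.7))):
    b=lineS(f0,cols); d=cv2.fitLine(b[:,:2].astype(np.float32),cv2.DIST_HUBER,0,.01,.01).ravel()
    o,r1=ray(S,d[2:]-20*d[:2]);_,r2=ray(S,d[2:]+20*d[:2]);m=np.cross(r1,r2)
    oo,dd=ray(T,pt); X=oo+dd*(m@(o-oo))/(m@dd); print(n,b[:,2].round(1),X.round(4))
M=np.array([.5354,.1241,.04]); y=np.radians(8.2);u=np.array([np.cos(y),np.sin(y),0]);w=np.array([-u[1],u[0],0])
for f,box,nm in ((T,(235,125,345,225),"m3"),(S,(275,145,385,235),"m4")):
    k=6; z=cv2.resize(f["pixels"][box[1]:box[3],box[0]:box[2],::-1],None,fx=k,fy=k,interpolation=cv2.INTER_CUBIC)
    for X,c in [(M,(0,0,255))]+[(M+u*s+w*t+np.array([0,0,h]),(0,255,0) if h>0 else (255,0,0)) for s in(-.045,.045) for t in(-.0165,.0165,0) for h in((.026,) if t else (-.034,))]:
        p=(proj(f,X)-box[:2]+.5)*k-.5; cv2.circle(z,tuple(int(round(v)) for v in p),3,c,-1)
    cv2.imwrite(f"pics/{nm}.png",z)
a,b=[cv2.imread(f"pics/{n}.png") for n in("m3","m4")]
c=np.zeros((600,1320,3),np.uint8);c[:600,:660]=a;c[:540,660:]=b;cv2.imwrite("pics/m5.png",cv2.resize(c,(800,364),interpolation=cv2.INTER_AREA))
E
```

```text
L [5.9 6.2 6.1 6.1 5.9 6.3 6.  6.3 6.  6.3 6.  6.3] [0.5247 0.2014 0.0382]
R [ 7.   6.8  7.   6.8  7.3  7.   7.3  7.1 10.3  7.8  7.4  7.   7.3] [0.5467 0.0469 0.039 ]
```

View pics/m5.png

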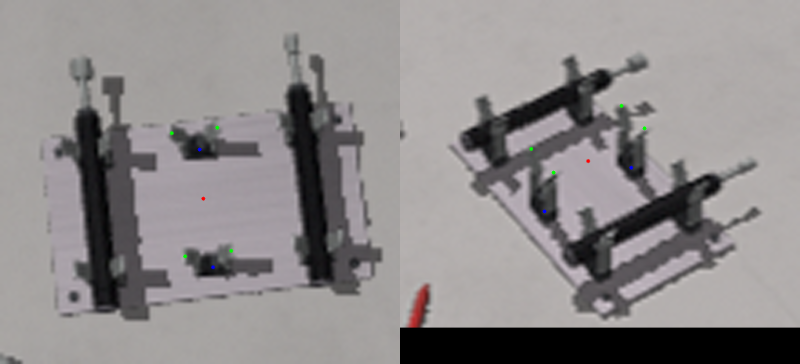

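```bash
cat > go.py <<'E'
import sys
from h import *
from rig import arm
def to(X,yaw):
    s=arm.state(); R=rot(s["tool_rot"]); p=s["ee_pos"]
    print("clock",s["clock"],"pos",p.round(4),"open",round(s["opening"],4),"F",s["ft_force"].round(1),"W",s["wrist_torque"].round(2))
    print("axes x",R[:,0].round(3),"y",R[:,1].round(3),"z",R[:,2].round(3),"yaw x",np.degrees(np.arctan2(R[1,0],R[0,0])).round(2))
    print("joints",s["joints"].round(2))
    print("need tool shift",(R.T@(np.array(X)-p)).round(4))
    u=np.array([np.cos(yaw),np.sin(yaw),0])
    d=R.T@u; a=np.arctan2(-d[2],d[0]); a2=(a+np.pi/2)%np.pi-np.pi/2
    print("turn about y",a.round(3),"or",a2.round(3))
E
python3 -c "
from go import *
to([.4825,-.175,.12],np.radians(18))"
```

```text
clock 0.1 pos [0.2005 0.5916 0.2328] open 0.0873 F [-0.8  0.2  0.4] W [-0.01  0.    0.01]
axes x [ 0.947 -0.321  0.   ] y [-0.    -0.001 -1.   ] z [ 0.321  0.947 -0.001] yaw x -18.72
joints [-1.27  0.33 -0.06  1.46  0.02  1.35 -0.09]
need tool shift [ 0.5131  0.1137 -0.6354]
turn about y -0.641 or -0.641
```

Request:
{"method": "send_rows", "body": {"moves": [[[0.043, 0, -0.0145, 0, -1], [0.043, 0, -0.0145, 0, -1], [0.043, 0, -0.0145, 0, -1], [0.043, 0, -0.0145, 0, -1], [0.043, 0, -0.0145, 0, -1], [0.043, 0, -0.0145, 0, -1], [0.043, 0, -0.0145, 0, -1], [0.0165, 0, -0.041, 0, -1], [0.0165, 0, -0.041, 0, -1], [0.0165, 0, -0.041, 0, -1], [0.0165, 0, -0.041, 0, -1], [0.0165, 0, -0.041, 0, -1], [0.0165, 0, -0.041, 0, -1], [0.0165, 0, -0.041, 0, -1], [0.0165, 0, -0.041, 0, -1], [0.0165, 0, -0.041, 0, -1], [0.0165, 0, -0.041, 0, -1]]]}}

```text
clock: 1.8
ee_pos: [0.4849, -0.0628, 0.227]
tool_rot: [-0.696, 0.701, -0.114, 0.108]
ft_force: [0.8, 0.6, 0.3]
opening: 0.0871
```

```bash
python3 -c "
from go import *
to([.4825,-.175,.12],np.radians(18))"
```

```text
clock 1.8 pos [ 0.4849 -0.0628  0.227 ] open 0.0871 F [0.8 0.6 0.3] W [-0.02 -0.17  0.09]
axes x [ 0.951 -0.31  -0.008] y [-0.01  -0.006 -1.   ] z [ 0.31   0.951 -0.009] yaw x -18.04
joints [-0.41  0.03  0.46  1.83 -0.01  1.29  1.3 ]
need tool shift [ 0.0333  0.1078 -0.1065]
turn about y -0.629 or -0.629
```

Request:
{"method": "send_rows", "body": {"moves": [[[0.011, 0.025, -0.035, 0, -1], [0.011, 0.025, -0.035, 0, -1], [0.011, 0.025, -0.035, 0, -1], [0, 0.02, 0, -0.126, -1], [0, 0, 0, -0.126, -1], [0, 0, 0, -0.126, -1], [0, 0, 0, -0.126, -1], [0, 0, 0, -0.126, -1], [0, 0, 0, 0, -1]]]}}

```text
clock: 2.7
ee_pos: [0.4784, -0.1864, 0.1275]
tool_rot: [-0.696, 0.7, 0.11, -0.12]
ft_force: [-0.1, 0.2, -0.0]
opening: 0.087
```

```bash
python3 -c "
from go import *
to([.4825,-.175,.12],np.radians(18))"
```

```text
clock 2.7 pos [ 0.4784 -0.1864  0.1275] open 0.087 F [-0.1  0.2 -0. ] W [0.07 0.   0.03]
axes x [ 0.947  0.321 -0.015] y [-0.013 -0.008 -1.   ] z [-0.321  0.947 -0.003] yaw x 18.72
joints [-0.18  0.19  0.51  1.9  -0.09  1.09  2.26]
need tool shift [0.0076 0.0073 0.0095]
turn about y 0.013 or 0.013
```

Request:
{"method": "send_rows", "body": {"moves": [[[0.0075, 0.007, 0.0095, 0.012, -1], [0, 0, 0, 0, -1], [0, 0, 0, 0, -1]]]}}

```text
clock: 3.0
ee_pos: [0.482, -0.1753, 0.1201]
tool_rot: [-0.697, 0.701, 0.102, -0.112]
ft_force: [-0.4, 0.1, 0.5]
opening: 0.0873
```

```bash
python3 - <<'E'
from go import *
from rig import viewer
to([.4825,-.175,.014],np.radians(18))
z=[]
for n,b in(("top",(360,140,450,240)),("scene",(310,210,410,310))):
    f=viewer.grab_frame(n); z.append(cv2.resize(f["pixels"][b[1]:b[3],b[0]:b[2],::-1],(400,400),interpolation=cv2.INTER_CUBIC))
cv2.imwrite("pics/hover.png",np.hstack(z))
E
```

```text
clock 3.0 pos [ 0.482  -0.1753  0.1201] open 0.0873 F [-0.4  0.1  0.5] W [ 0.06 -0.01 -0.  ]
axes x [ 0.954  0.3   -0.015] y [-0.013 -0.008 -1.   ] z [-0.3    0.954 -0.004] yaw x 17.44
joints [-0.2   0.2   0.5   1.91 -0.1   1.07  2.22]
need tool shift [0.0022 0.1061 0.0006]
turn about y -0.01 or -0.01
```

View pics/hover.png

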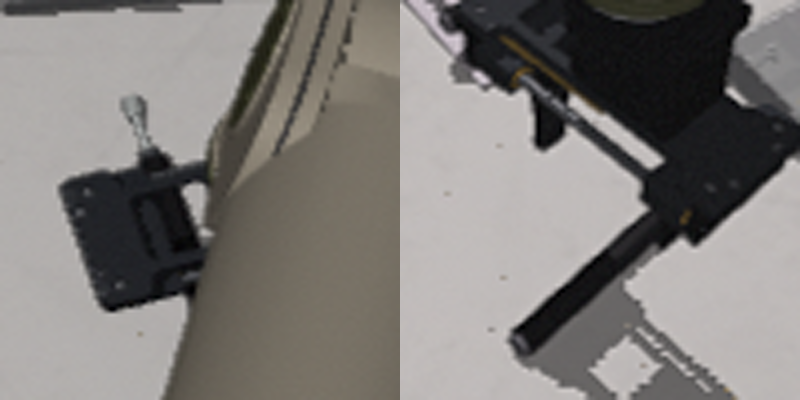

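The hover pictures show the jaws straddling the long driver's middle, with the shank free in front. I'll descend.

Request:
{"method": "send_rows", "body": {"moves": [[[0.001, 0.03, 0, -0.01, -1], [0.001, 0.03, 0, 0, -1], [0, 0.022, 0, 0, -1], [0, 0.012, 0, 0, -1], [0, 0.005, 0, 0, -1]]]}}

```text
clock: 3.6
ee_pos: [0.4848, -0.1776, 0.0208]
tool_rot: [-0.696, 0.701, 0.106, -0.113]
ft_force: [1.0, 0.0, 0.8]
opening: 0.0868
```

```bash
python3 -c "
from go import *
to([.4825,-.175,.0135],np.radians(18))"
```

```text
clock 3.6 pos [ 0.4848 -0.1776  0.0208] open 0.0868 F [1.  0.  0.8] W [ 0.12  0.04 -0.  ]
axes x [ 0.952  0.306 -0.01 ] y [-0.007 -0.009 -1.   ] z [-0.306  0.952 -0.006] yaw x 17.82
joints [-0.15  0.35  0.47  1.98 -0.19  0.86  2.3 ]
need tool shift [-0.0013  0.0073  0.0032]
turn about y -0.003 or -0.003
```

Request:
{"method": "send_rows", "body": {"moves": [[[-0.001, 0.006, 0.003, 0, -1], [0, 0.001, 0.001, 0, -1], [0, 0, 0, 0, 1], [0, 0, 0, 0, 1], [0, 0, 0, 0, 1], [0, 0, 0, 0, 1], [0, 0, 0, 0, 1], [0, 0, 0, 0, 1], [0, 0, 0, 0, 1]]], "force": 50}}

```text
clock: 4.5
ee_pos: [0.4847, -0.1746, 0.0167]
tool_rot: [-0.695, 0.702, 0.108, -0.111]
ft_force: [0.4, 0.2, -0.2]
opening: 0.039
```

```bash
python3 -c "
from go import *
to([.4825,-.175,.14],np.radians(18))"
```

```text
clock 4.5 pos [ 0.4847 -0.1746  0.0167] open 0.039 F [ 0.4  0.2 -0.2] W [ 0.06 -0.02 -0.01]
axes x [ 0.952  0.305 -0.005] y [-0.002 -0.01  -1.   ] z [-0.305  0.952 -0.008] yaw x 17.78
joints [-0.15  0.36  0.46  1.99 -0.2   0.84  2.3 ]
need tool shift [-0.0029 -0.1233 -0.0008]
turn about y -0.004 or -0.004
```

Request:
{"method": "send_rows", "body": {"moves": [[[-0.002, 0.004, 0, 0, 1], [0, 0.001, 0, 0, 1], [0, 0, 0, 0, 1], [0, 0, 0, 0, 1], [0, 0, 0, 0, 1], [0, 0, 0, 0, 1], [0, 0, 0, 0, 1]]]}}

```text
clock: 5.2
ee_pos: [0.4825, -0.1737, 0.0115]
tool_rot: [-0.696, 0.701, 0.108, -0.111]
ft_force: [-1.5, 0.6, 3.5]
opening: 0.0176
```

```bash
python3 -c "
from go import *
to([.4825,-.175,.14],np.radians(18))"
```

```text
clock 5.2 pos [ 0.4825 -0.1737  0.0115] open 0.0176 F [-1.5  0.6  3.5] W [ 0.24  0.19 -0.02]
axes x [ 0.952  0.306 -0.005] y [-0.003 -0.007 -1.   ] z [-0.306  0.952 -0.005] yaw x 17.81
joints [-0.15  0.36  0.46  1.99 -0.2   0.83  2.3 ]
need tool shift [-0.001  -0.1285 -0.0019]
turn about y -0.003 or -0.003
```

Request:
{"method": "send_rows", "body": {"moves": [[[0, -0.015, 0, 0, 1], [0, -0.025, 0, 0, 1], [0, -0.03, 0, 0, 1], [0, -0.03, 0, 0, 1], [0, -0.025, 0, 0, 1], [0, -0.01, 0, 0, 1], [0, 0, 0, 0, 1]]]}}

```text
clock: 5.9
ee_pos: [0.4803, -0.1727, 0.1478]
tool_rot: [-0.697, 0.701, 0.105, -0.113]
ft_force: [0.9, -0.1, -1.3]
opening: 0.0173
```

```bash
python3 - <<'E'
from go import *
from rig import viewer
to([.5354,.1241,.14],np.radians(8.2))
z=[]
for n,b in(("top",(340,120,470,250)),("scene",(290,190,410,310))):
    f=viewer.grab_frame(n); z.append(cv2.resize(f["pixels"][b[1]:b[3],b[0]:b[2],::-1],(400,400),interpolation=cv2.INTER_CUBIC))
cv2.imwrite("pics/lift.png",np.hstack(z))
E
```

```text
clock 5.9 pos [ 0.4803 -0.1727  0.1478] open 0.0173 F [ 0.9 -0.1 -1.3] W [0.06 0.01 0.  ]
axes x [ 0.952  0.305 -0.012] y [-0.01  -0.007 -1.   ] z [-0.305  0.952 -0.004] yaw x 17.77
joints [-0.21  0.16  0.51  1.89 -0.07  1.12  2.2 ]
need tool shift [0.1431 0.0052 0.2658]
turn about y 0.167 or 0.167
```

View pics/lift.png

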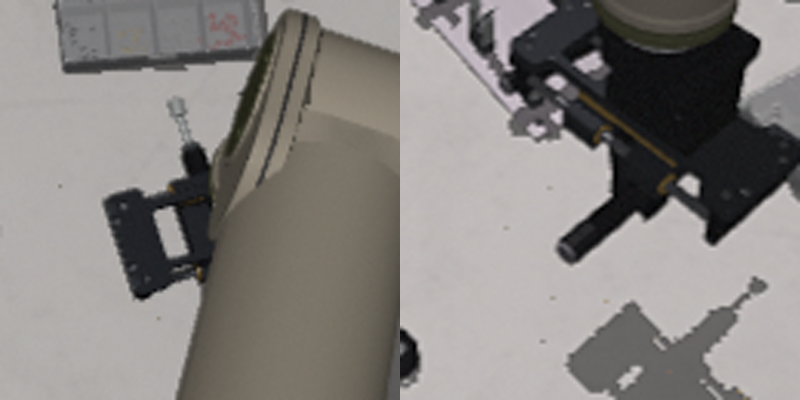

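The driver is held and hangs level, and its shadow shows the shank pointing forward. I'll move it over the free place.

Request:
{"method": "send_rows", "body": {"moves": [[[0.008, 0, 0.015, 0, 1], [0.014, 0, 0.026, 0, 1], [0.014, 0, 0.026, 0, 1], [0.014, 0, 0.026, 0, 1], [0.014, 0, 0.026, 0, 1], [0.014, 0, 0.026, 0, 1], [0.014, 0, 0.026, 0, 1], [0.014, 0, 0.026, 0, 1], [0.014, 0, 0.026, 0, 1], [0.014, 0, 0.026, 0, 1], [0.008, 0, 0.015, 0, 1], [0, 0, 0, 0.08, 1], [0, 0, 0, 0.08, 1], [0, 0, 0, 0, 1]]]}}

```text
clock: 7.4
ee_pos: [0.5245, 0.1311, 0.1177]
tool_rot: [-0.701, 0.709, 0.033, -0.067]
ft_force: [-0.1, -0.2, -1.0]
opening: 0.0171
```

```bash
python3 - <<'E'
from go import *
to([.5354,.1241,.14],np.radians(8.2))
E
```

```text
clock 7.4 pos [0.5245 0.1311 0.1177] open 0.0171 F [-0.1 -0.2 -1. ] W [ 0.04 -0.05  0.06]
axes x [ 0.989  0.141 -0.048] y [-0.047 -0.015 -0.999] z [-0.142  0.99  -0.009] yaw x 8.13
joints [-0.59  0.28  0.31  1.8  -0.09  1.12  1.46]
need tool shift [ 0.0087 -0.0227 -0.0087]
turn about y -0.001 or -0.001
```

Request:
{"method": "send_rows", "body": {"moves": [[[0.004, -0.012, -0.004, 0, 1], [0.004, -0.011, -0.004, 0, 1], [0, 0, 0, 0, 1], [0, 0, 0, 0, 1]]]}}

```text
clock: 7.8
ee_pos: [0.5356, 0.1219, 0.1416]
tool_rot: [-0.7, 0.71, 0.034, -0.069]
ft_force: [0.0, 1.2, -1.1]
opening: 0.0173
```

```bash
python3 - <<'E'
from go import *
from rig import viewer
to([.5354,.1241,.14],np.radians(8.2))
z=[]
for n,b in(("top",(225,115,355,215)),("scene",(270,110,400,240))):
    f=viewer.grab_frame(n);pickle.dump(f,open(f"pics/{n}_over.pkl","wb")); z.append(cv2.resize(f["pixels"][b[1]:b[3],b[0]:b[2],::-1],(400,400*(b[3]-b[1])//(b[2]-b[0])),interpolation=cv2.INTER_CUBIC))
z[0]=cv2.copyMakeBorder(z[0],0,400-z[0].shape[0],0,0,cv2.BORDER_CONSTANT)
cv2.imwrite("pics/over.png",np.hstack(z))
E
```

```text
clock 7.8 pos [0.5356 0.1219 0.1416] open 0.0173 F [ 0.   1.2 -1.1] W [0.03 0.03 0.02]
axes x [ 0.988  0.144 -0.049] y [-0.048 -0.017 -0.999] z [-0.145  0.989 -0.01 ] yaw x 8.32
joints [-0.58  0.28  0.32  1.75 -0.09  1.18  1.48]
need tool shift [0.0002 0.0016 0.0023]
turn about y 0.003 or 0.003
```

View pics/over.png

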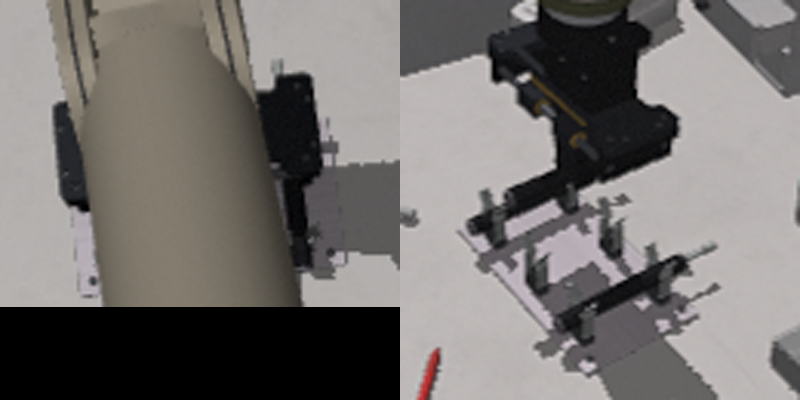

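Request:
{"method": "send_rows", "body": {"moves": [[[0, 0, 0, -0.14, 1]]]}}

```text
clock: 8.0
ee_pos: [0.5352, 0.1221, 0.1412]
tool_rot: [-0.696, 0.703, 0.083, -0.119]
ft_force: [-0.7, 0.6, -1.4]
opening: 0.0172
```

Request:
{"method": "send_rows", "body": {"moves": [[[0, 0, 0, 0, 1]]]}}

```text
clock: 8.1
ee_pos: [0.5351, 0.1221, 0.1411]
tool_rot: [-0.696, 0.703, 0.084, -0.12]
ft_force: [-0.6, -1.0, -0.6]
opening: 0.0174
```

Request:
{"method": "send_rows", "body": {"moves": [[[0, 0, 0, 0.14, 1]]]}}

```text
clock: 8.2
ee_pos: [0.5348, 0.1221, 0.1409]
tool_rot: [-0.7, 0.71, 0.034, -0.069]
ft_force: [0.6, 0.1, -1.8]
opening: 0.0172
```

Request:
{"method": "send_rows", "body": {"moves": [[[0, 0, 0, 0, 1]]]}}

```text
clock: 8.3
ee_pos: [0.5346, 0.1222, 0.1407]
tool_rot: [-0.7, 0.71, 0.031, -0.067]
ft_force: [0.5, 0.1, -0.5]
opening: 0.0174
```

```bash
python3 - <<'E'
from go import *
to([.5354,.1241,.14],np.radians(8.2))
s=arm.state(); R=rot(s["tool_rot"]); c=s["ee_pos"]+.0025*R[:,1]
S=pickle.load(open("pics/scene_over.pkl","rb"))
print("butt",proj(S,c-.07*R[:,0]),"front",proj(S,c+.07*R[:,0]))
E
```

```text
clock 8.3 pos [0.5346 0.1222 0.1407] open 0.0174 F [ 0.5  0.1 -0.5] W [ 0.09 -0.08  0.  ]
axes x [ 0.989  0.138 -0.051] y [-0.049 -0.017 -0.999] z [-0.139  0.99  -0.01 ] yaw x 7.97
joints [-0.58  0.28  0.32  1.75 -0.09  1.18  1.48]
need tool shift [0.0011 0.0007 0.0018]
turn about y -0.004 or -0.004
butt [305.36380819 173.42266812] front [346.14315206 156.67651998]
```

Request:
{"method": "send_rows", "body": {"moves": [[[0, -0.03, 0, 0, 1], [0, -0.03, 0, 0, 1]]]}}

```text
clock: 8.5
ee_pos: [0.5349, 0.1227, 0.1977]
tool_rot: [-0.699, 0.711, 0.029, -0.07]
ft_force: [0.7, 0.0, -1.0]
opening: 0.0173
```

Request:
{"method": "send_rows", "body": {"moves": [[[0, 0.03, 0, 0, 1], [0, 0.03, 0, 0, 1]]]}}

```text
clock: 8.7
ee_pos: [0.5364, 0.1232, 0.1445]
tool_rot: [-0.701, 0.709, 0.035, -0.067]
ft_force: [0.0, -0.2, -2.2]
opening: 0.0173
```

```bash
python3 - <<'E'
from go import *
to([.5354,.1241,.14],np.radians(8.2))
E
```

```text
clock 8.7 pos [0.5364 0.1232 0.1445] open 0.0173 F [ 0.  -0.2 -2.2] W [ 0.12 -0.03  0.05]
axes x [ 0.989  0.144 -0.045] y [-0.044 -0.015 -0.999] z [-0.144  0.99  -0.008] yaw x 8.27
joints [-0.58  0.27  0.32  1.75 -0.09  1.18  1.48]
need tool shift [-0.0006  0.0045  0.001 ]
turn about y 0.002 or 0.002
```

Request:
{"method": "send_rows", "body": {"moves": [[[0.001, 0.03, 0.001, 0, 1], [0.001, 0.027, 0.001, 0, 1], [0, 0, 0, 0, 1]]]}}

```text
clock: 9.0
ee_pos: [0.5336, 0.1246, 0.0829]
tool_rot: [-0.701, 0.709, 0.036, -0.07]
ft_force: [-0.4, -0.5, -1.4]
opening: 0.0174
```

```bash
python3 - <<'E'
from go import *
from rig import viewer
to([.5354,.1241,.0425],np.radians(8.2))
f=viewer.grab_frame("scene"); b=(275,130,395,230)
cv2.imwrite("pics/pre.png",cv2.resize(f["pixels"][b[1]:b[3],b[0]:b[2],::-1],None,fx=6,fy=6,interpolation=cv2.INTER_CUBIC))
E
```

```text
clock 9.0 pos [0.5336 0.1246 0.0829] open 0.0174 F [-0.4 -0.5 -1.4] W [0.08 0.02 0.03]
axes x [ 0.988  0.148 -0.049] y [-0.047 -0.016 -0.999] z [-0.149  0.989 -0.008] yaw x 8.52
joints [-0.57  0.34  0.3   1.81 -0.11  1.06  1.5 ]
need tool shift [ 0.0037  0.0403 -0.0004]
turn about y 0.006 or 0.006
```

View pics/pre.png

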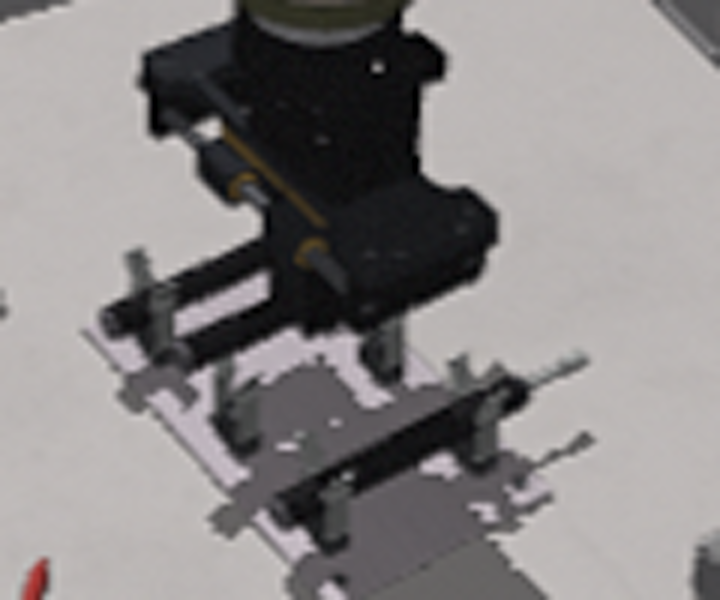

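The driver is lined up just above the free clips; its butt is at crop (175,357), over the rear clip at (235,380). I'll press down in small steps and watch the force.

Request:
{"method": "send_rows", "body": {"moves": [[[0.003, 0.01, -0.001, 0, 1], [0.001, 0.01, 0, 0, 1], [0, 0.004, 0, 0, 1]]], "force": 60}}

```text
clock: 9.35
ee_pos: [0.5406, 0.1246, 0.0631]
tool_rot: [-0.702, 0.708, 0.039, -0.067]
ft_force: [0.4, 0.9, -0.4]
opening: 0.0172
```

```bash
python3 - <<'E'
from go import *
to([.5354,.1241,.0425],np.radians(8.2))
E
```

```text
clock 9.35 pos [0.5406 0.1246 0.0631] open 0.0172 F [ 0.4  0.9 -0.4] W [ 0.08 -0.05  0.06]
axes x [ 0.988  0.149 -0.041] y [-0.039 -0.013 -0.999] z [-0.149  0.989 -0.007] yaw x 8.57
joints [-0.56  0.37  0.3   1.81 -0.13  1.02  1.51]
need tool shift [-0.0044  0.0208  0.0004]
turn about y 0.007 or 0.007
```

Request:
{"method": "send_rows", "body": {"moves": [[[-0.004, 0.006, 0, 0.005, 1], [0, 0.005, 0, 0, 1]]]}}

```text
clock: 9.55
ee_pos: [0.5378, 0.1247, 0.0537]
tool_rot: [-0.702, 0.708, 0.038, -0.064]
ft_force: [-1.7, -0.8, 12.9]
opening: 0.0172
```

```bash
python3 - <<'E'
from go import *
to([.5354,.1241,.0425],np.radians(8.2))
E
```

```text
clock 9.55 pos [0.5378 0.1247 0.0537] open 0.0172 F [-1.7 -0.8 12.9] W [-0.06  0.6  -0.01]
axes x [ 0.989  0.144 -0.036] y [-0.035 -0.011 -0.999] z [-0.144  0.99  -0.006] yaw x 8.26
joints [-0.56  0.38  0.3   1.83 -0.13  0.99  1.51]
need tool shift [-0.0021  0.0113 -0.0002]
turn about y 0.001 or 0.001
```

Request:
{"method": "send_rows", "body": {"moves": [[[-0.001, 0.005, 0, 0, 1], [0, 0.005, 0, 0, 1]]]}}

```text
clock: 9.75
ee_pos: [0.5381, 0.125, 0.0457]
tool_rot: [-0.703, 0.708, 0.04, -0.062]
ft_force: [-1.5, 0.4, -0.7]
opening: 0.0171
```

Request:
{"method": "send_rows", "body": {"moves": [[[0, 0.005, 0, 0, 1], [0, 0.005, 0, 0, 1]]]}}

```text
clock: 9.95
ee_pos: [0.5385, 0.125, 0.0415]
tool_rot: [-0.704, 0.707, 0.04, -0.061]
ft_force: [-29.6, -5.6, 77.6]
opening: 0.0174
```

```bash
python3 - <<'E'
from go import *
to([.5354,.1241,.0425],np.radians(8.2))
E
```

```text
clock 9.95 pos [0.5385 0.125  0.0415] open 0.0174 F [-29.6  -5.6  77.6] W [-1.15  6.87  0.12]
axes x [ 0.989  0.142 -0.031] y [-0.03  -0.006 -1.   ] z [-0.142  0.99  -0.002] yaw x 8.18
joints [-0.56  0.39  0.3   1.84 -0.14  0.96  1.51]
need tool shift [-0.0032 -0.0009 -0.0005]
turn about y -0.0 or -0.0
```

It's on the firm rest: the force fell after the snap and then rose to 78 N. I'll ease off and check that it's level.

Request:
{"method": "send_rows", "body": {"moves": [[[0, 0, 0, 0, 1], [0, -0.0005, 0, 0, 1]]]}}

```text
clock: 10.15
ee_pos: [0.5383, 0.1249, 0.0426]
tool_rot: [-0.704, 0.707, 0.04, -0.061]
ft_force: [4.7, 0.5, -14.2]
opening: 0.0171
```

```bash
python3 - <<'E'
from go import *
from rig import viewer
to([.5354,.1241,.0425],np.radians(8.2))
f=viewer.grab_frame("scene"); b=(275,130,395,230)
cv2.imwrite("pics/seat.png",cv2.resize(f["pixels"][b[1]:b[3],b[0]:b[2],::-1],None,fx=6,fy=6,interpolation=cv2.INTER_CUBIC))
E
```

```text
clock 10.15 pos [0.5383 0.1249 0.0426] open 0.0171 F [  4.7   0.5 -14.2] W [ 0.34 -1.21  0.03]
axes x [ 0.989  0.142 -0.03 ] y [-0.03  -0.006 -1.   ] z [-0.142  0.99  -0.001] yaw x 8.16
joints [-0.56  0.39  0.3   1.84 -0.14  0.96  1.51]
need tool shift [-0.003   0.0002 -0.0004]
turn about y -0.001 or -0.001
```

View pics/seat.png

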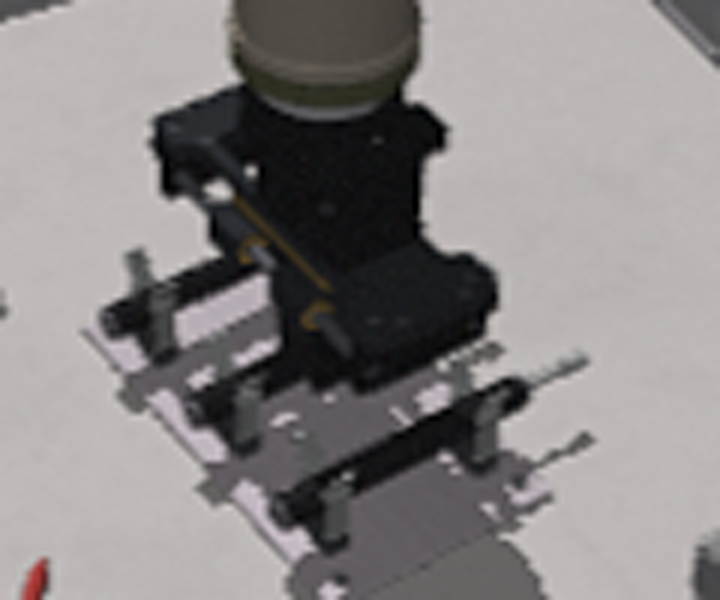

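The driver's butt sits in the rear clip at the same height as the neighbours' butts. I'll open half-way and then withdraw straight up.

Request:
{"method": "send_rows", "body": {"moves": [[[0, 0, 0, 0, 0], [0, 0, 0, 0, 0], [0, 0, 0, 0, 0], [0, 0, 0, 0, 0], [0, 0, 0, 0, 0], [0, 0, 0, 0, 0], [0, 0, 0, 0, 0], [0, 0, 0, 0, 0]]]}}

```text
clock: 11.0
ee_pos: [0.5381, 0.125, 0.042]
tool_rot: [-0.704, 0.707, 0.039, -0.061]
ft_force: [0.1, -0.2, 0.2]
opening: 0.0435
```

```bash
python3 - <<'E'
from go import *
to([.5354,.1241,.15],np.radians(8.2))
E
```

```text
clock 11.0 pos [0.5381 0.125  0.042 ] open 0.0435 F [ 0.1 -0.2  0.2] W [ 0.09 -0.05  0.01]
axes x [ 0.989  0.142 -0.031] y [-0.031 -0.006 -1.   ] z [-0.142  0.99  -0.002] yaw x 8.17
joints [-0.56  0.39  0.3   1.84 -0.14  0.96  1.51]
need tool shift [-0.0061 -0.1079 -0.0007]
turn about y -0.0 or -0.0
```

Request:
{"method": "send_rows", "body": {"moves": [[[0, -0.015, 0, 0, 0], [0, -0.03, 0, 0, 0], [0, -0.03, 0, 0, 0], [0, -0.03, 0, 0, 0], [0, -0.03, 0, 0, 0], [0, -0.03, 0, 0, 0], [0, -0.015, -0.03, 0, 0], [0, -0.005, -0.04, 0, 0], [0, -0.005, -0.04, 0, 0], [0, -0.005, -0.04, 0, 0], [0, -0.005, -0.04, 0, 0], [0, -0.005, -0.04, 0, 0], [0, -0.005, -0.04, 0, 0], [0, -0.005, -0.03, 0, 0], [0, 0, 0, 0, 0]]]}}

```text
clock: 12.5
ee_pos: [0.5876, -0.1821, 0.2849]
tool_rot: [-0.704, 0.707, 0.045, -0.058]
ft_force: [-0.6, 1.0, -0.3]
opening: 0.0438
```

```bash
python3 - <<'E'
from go import *
from rig import viewer
to([.5354,.1241,.2],np.radians(8.2))
z=[]
for n,b in(("top",(235,125,345,225)),("scene",(275,145,385,245))):
    f=viewer.grab_frame(n);pickle.dump(f,open(f"pics/{n}_end.pkl","wb")); z.append(cv2.resize(f["pixels"][b[1]:b[3],b[0]:b[2],::-1],(400,364),interpolation=cv2.INTER_CUBIC))
cv2.imwrite("pics/end.png",np.hstack(z))
E
```

```text
clock 12.5 pos [ 0.5876 -0.1821  0.2849] open 0.0438 F [-0.6  1.  -0.3] W [0.02 0.06 0.  ]
axes x [ 0.989  0.145 -0.018] y [-0.018 -0.005 -1.   ] z [-0.145  0.989 -0.003] yaw x 8.32
joints [-0.18  0.32  0.53  1.42 -0.15  1.46  2.06]
need tool shift [-0.0058  0.0841  0.3107]
turn about y 0.002 or 0.002
```

View pics/end.png

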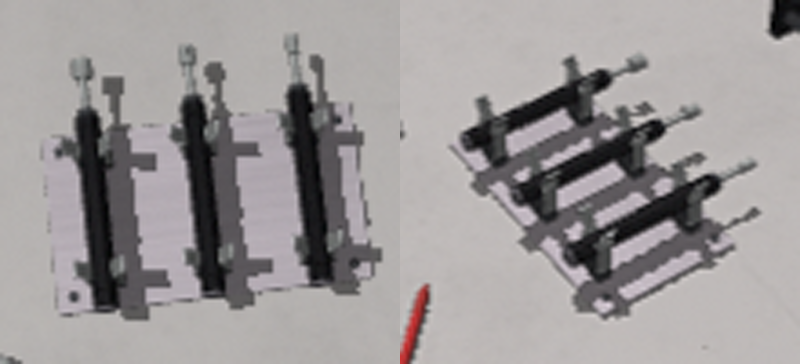

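All three drivers lie parallel and level with the shanks pointing the same way. I'll measure the seated one with the same methods before handing in.

```bash
python3 - <<'E'
from h import *
S=pickle.load(open("pics/scene_end.pkl","rb"));T=pickle.load(open("pics/top_end.pkl","rb"))
M=np.array([.5354,.1241]);y=np.radians(8.2);u=np.array([np.cos(y),np.sin(y)]);w=np.array([-u[1],u[0]])
for n,bt in (("L",(245,145,276,215)),("mid",(278,145,305,212)),("R",(308,140,334,210))):
    c,e,a,r=blob(T,bt,36); p=[plane(T,q,.04)[:2] for q in e]; m=plane(T,c,.04)[:2]-M; d=p[0]-p[1]
    print(n,a,"top centroid in place frame",(m@u).round(4),(m@w).round(4),"len",np.linalg.norm(d).round(3),"yaw",np.degrees(np.arctan2(d[1],d[0])).round(1))
# height: handle edges in scene between clips
g=S["pixels"].max(2).astype(float)
for n,f0,cols,pc in (("L",lambda x:184-(x-295)*.52,range(307,319),(261.2,182.6)),("mid",lambda x:191-(x-322)*.53,range(322,334),blob(T,(278,145,305,212),36)[0]),("R",lambda x:207-(x-336)*.55,range(336,346),(319.8,175.7))):
    P=[]
    for x in cols:
        y0=int(f0(x));v=g[y0-6:y0+9,x];k=int(np.argmin(v));a=b=k
        while a>0 and v[a]<100:a-=1
        while b<14 and v[b]<75:b+=1
        P.append((x,y0-6+(a+1+b-1)/2))
    d=cv2.fitLine(np.float32(P),cv2.DIST_HUBER,0,.01,.01).ravel()
    o,r1=ray(S,d[2:]-20*d[:2]);_,r2=ray(S,d[2:]+20*d[:2]);m=np.cross(r1,r2);oo,dd=ray(T,pc)
    print(n,"z",(oo+dd*(m@(o-oo))/(m@dd)).round(4),"slope",(d[1]/d[0]).round(3))
E
```

```text
L 294 top centroid in place frame -0.0001 0.0774 len 0.141 yaw 7.7
mid 285 top centroid in place frame 0.0015 -0.0005 len 0.142 yaw 8.7
R 284 top centroid in place frame 0.0002 -0.0786 len 0.142 yaw 8.1
L z [0.5245 0.2013 0.0392] slope -0.482
mid z [0.5368 0.1238 0.0407] slope -0.535
R z [0.5464 0.0469 0.0403] slope -0.631
```

It measures 1.5 mm off lengthwise, 0.5 mm across, 40.7 mm high, and within about 0.5° in yaw. Everything is inside tolerance, so I'm handing in.

```bash
python3 -c "
from rig import arm
print(arm.finish_job()); print(arm.state()['clock'])"
```

```text
the job is handed in; nothing more can be done
None
the job is handed in; nothing more can be done
```

The long black driver is pressed into both free clips with its shank pointing the same way as its neighbours. I let go, backed the arm well clear and handed in at about 12.6 s of the 32 s.

**Last checks, from both cameras with the gripper away:**

| | Measured | Allowed |
|---|---|---|
| Lengthwise offset | 1.5 mm | 15 mm |
| Sideways offset | 0.5 mm | 6 mm |
| Height | 40.7 mm (target 40) | ±4 mm |
| Direction | about 0.5° off | about 7° |

**What did not go cleanly:**
- **First rail measurement:** the right neighbour's height came out wrong because the fit caught a free clip's foot. I redid it with a tighter window, and the neighbours then measured about 156 mm apart and 38–39 mm high, as they should.
- **Tool tilt:** the gripper drifted about 2.8° nose-down while carrying and was still about 1.8° at the press. In the final pictures all three drivers lie level and parallel. I did not get a clean number for the driver's pitch, because the scene-view slopes of the three scattered (‑0.48 to ‑0.63).
- **Press force:** the snap took about 13 N, but my last press step went on against the rest and reached about 78 N up and 83 N in all at the wrist. That is under the 120 N limit; I eased off before releasing.

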